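Open the sprung cover of the blue bench gauge

ROBOT

A 6-joint arm with a two-finger parallel gripper is mounted at the origin on the work surface. World frame = base frame: x ahead of the robot, y to its left, z up, the work surface at z = 0. Lengths are in m, angles in rad, forces in N, time in s.
With the tool pointing down it reaches from about 0.325 to 0.9 m from the base axis. Payload 6.1 kg.
Tool frame: the origin (TCP) lies at the very end of the fingers, on their centre line; the grasp point (between the pads) lies 19 mm behind it (r.grasp_offset is the distance from the TCP to the grasp point, in m); z points along the fingers, y is the line along which they close (so a half turn about z gives the same grasp; the last joint's range is limited). The gripper opens to 87 mm and grips with 3 to 60 N. Pads are 19 mm wide; open, the fingers measure 117 mm over their backs; the gripper's body (75 mm by 190 mm) begins 51 mm behind the grasp point.
Start: joints at [-1.376, 0.22, 1.526, -0, 1.395, -0.126], TCP at [0.197, -0.593, 0.223] pointing down, gripper open.
Joint ranges: [-2.98, 2.98], [-0.91, 2.08], [0.09, 2.57], [-1.24, 4.39], [0.2, 2.65], [-2.68, 2.68]. Speed limits (rad/s): [2.57, 2.57, 3.01, 3.14, 3.14, 3.14].

INTERFACE

Orientations are given as a rotation vector (axis times angle).
In Python, from workcell import r gives the robot as it stands. Calls block until the motion is done:
- r.movep(position, orientation): joint-space move of the TCP to a pose.
- r.move_linear(position, velocity=0.15, rot=None, stop_force=None): straight line of the TCP; rot=None keeps the orientation; velocity is the mean speed in m/s. With stop_force (N) it stops when the force on the tool has changed by that much, and returns True; else False.
- r.set_joints(angles): joint-space move.
- r.move_gripper(opening): finger opening in m; the grip force is fixed at half the most; returns when the fingers have stopped.
- r.pause(seconds).
- r.solve_ik(position, orientation): joint angles nearest the present ones, or None.
- r.get_obs(): the state.
- r.get_image(name): name is "side" or "top" or "wrist"; returns a dict with "image" (420x560x3 uint8, red, green, blue), "K" (3x3 intrinsics, pixels), "R" (3x3) and "t" (3): a world point X has camera coordinates R X + t. Camera axes: x right, y down, z forward; pixel columns grow to the right and rows downward; lengths in m; the calibration is good to about 2 mm. A picture is of the moment at which its call begins. There is no depth.
A pose or a line that the arm cannot do raises r.PlanningError and nothing moves.
- r.close_job(): hands the job in; it is judged then, once.
The state is a dict: "clock": time; "joint_pos": joint angles; "joint_vel": joint speeds; "joint_efforts": joint torques, N m; "tool_pos": TCP position; "eef_rot": TCP orientation; "ft_force": force on the tool from outside, world axes, zero at the start; "torque": the same for the moment, N m; "width": finger opening in m; "finger_force": force on a finger pad.
Only numpy, scipy, OpenCV 4.12 (cv2) and the standard library are available. Lean on these libraries where they do the work, as an engineer would, in place of code of your own. Each camera call takes 0.05 s, during which the arm holds its last target. There are 200 camera calls.

TASK

Open the blue-covered pin gauge for the next check: press its red release tab down so the cover springs up, take your finger off the tab, then push the blue cover back until it is fully open against its stop. Use fingertips only and pick nothing up; keep the orange-covered gauge shut and its tab unpressed, and leave the pin inside the blue gauge and the things on the bench where they are.

Things in the scene. Friction and masses are not known exactly. Their poses are not given: they have to be found in the camera images.
- blue_gauge: pin gauge with the blue cover, bolted to the bench: an open grey housing 130 (x) x 120 (y) x 60 mm high, walls 6 mm. Origin: centre of its underside, on the bench. Its +x axis points from the release tab (front, towards the robot) to the cover's hinge (rear), +z up. The closed cover's top is 66.5 mm above the bench. It may stand left or right of the orange one
- blue_lid (a joint): angle of the blue cover, rad: 0 shut and latched, about 0.8 where the spring lifts it by itself, 1.9 fully open at its stop (19 degrees past upright). A plate 130 (hinge to front edge) x 120 x 6 mm, about 0.12 kg. The spring acts only up to 0.8; past that the hinge is slightly stiff: below about 1.1 the cover sinks back, near upright it stays where it is left, so push it to its stop
- blue_lid_edge (a point): middle of the blue cover's front (free) edge, at half its thickness; moves with the cover, 130 mm from the hinge axis
- blue_lid_hinge (a point): middle of the blue cover's hinge axis (along the gauge's y), 65 mm behind the gauge's centre and 60.5 mm above the bench; the cover's underside, when shut, is at this height
- blue_tab (a joint): angle of the blue gauge's release tab, rad: 0 at rest, 0.28 fully pressed; the cover is released at about 0.17. A spring brings it back. A rocker pivoting 71 mm in front of the gauge's centre and 35 mm above the bench; a red upright with a nose reaches from it over the cover's front edge, up to 73.5 mm above the bench
- blue_tab_pad (a point): where to press the blue gauge's red tab: on the top face of its flat pad, 46 mm above the bench, 42 mm in front of the pivot (113 mm in front of the gauge's centre). The pad is 40 mm wide (y) and reaches 16 mm beyond this point to the front and 40 mm to the rear; pressed down it sinks 12 mm here and takes about 4 N at the bottom
- orange_gauge: a second gauge of the same build and size with an orange cover and its own red tab; origin and axes as for the blue one; to be left shut
- orange_lid (a joint): angle of the orange cover, rad, 0 shut
- orange_tab (a joint): angle of the orange gauge's tab, rad, 0 at rest
- pin: loose steel pin 16 mm in diameter, 70 mm long, lying along the blue gauge's x between two rails in the bottom of its housing (top of the pin 22 mm above the bench), under the cover; origin: its underside at mid-length
- bushing: loose flanged steel bushing, 44 mm flange diameter, 55 mm high, standing between and in front of the gauges; origin: centre of its underside
- oil_bottle: loose white bottle with a red cap, 56 mm in diameter, 150 mm high, standing at the left of the gauges; origin: centre of its underside
- spanner: loose steel spanner 170 mm long, lying at the right of the gauges; origin near its middle, underside
Not all that is in view belongs to the job. Leave any green or pink look-alike of the blue_gauge alone.

How it is judged:
By the outcome, as a careful person would: the job done as asked, in the order asked, and still so for the second after the job is handed in, with the robot touching nothing.
It also fails if it takes over 45 s, if anything falls off the work surface, if the arm or the gripper's body presses on something with over 40 N, if the wrist force passes 120 N, or if a joint passes its speed limit or range.

## Working session

There is one attempt and no reset: what is moved stays moved. The work goes in short steps, each a Python script; the robot and the scene stay as the last script left them, time stands still between calls to the robot, and variables do not carry over. Pictures are saved under pics/ and viewed, at most 10 in all, crops included, and the job is handed in when it is done.

```bash
mkdir -p pics; ls; python3 - <<'E'
from workcell import r
import cv2,numpy as np
for n in ["top","side"]:
    d=r.get_image(n); cv2.imwrite(f"pics/{n}0.png",d["image"][:,:,::-1]); np.savez(f"pics/{n}0.npz",**d)
    print(n,d["K"].tolist(),(-d["R"].T@d["t"]).round(3),d["R"].round(3).tolist())
o=r.get_obs();print(o["eef_rot"],o["clock"])
E
```

```text
pics
top [[388.2262258501601, 0.0, 279.581664387487], [0.0, 388.2262258501601, 211.15981347453703], [0.0, 0.0, 1.0]] [0.394 0.009 1.072] [[0.001, -1.0, 0.004], [-0.998, -0.002, -0.067], [0.067, -0.004, -0.998]]
side [[474.43034300715834, 0.0, 284.2552014356908], [0.0, 474.43034300715834, 215.50281279394275], [0.0, 0.0, 1.0]] [-0.352  0.748  0.888] [[-0.675, -0.738, 0.011], [-0.436, 0.386, -0.813], [0.596, -0.553, -0.582]]
[-3.09953542e+00 -5.01551282e-01  1.33682762e-04] 0.1
```

View pics/top0.png

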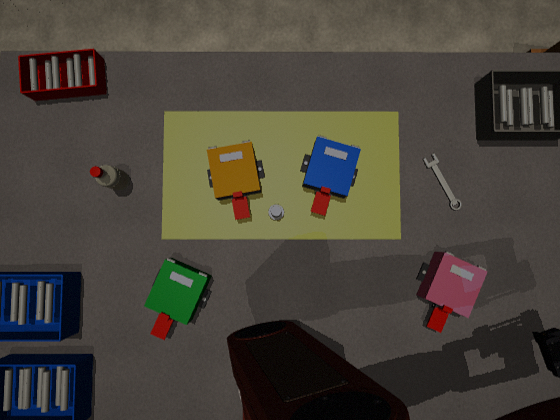

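View pics/side0.png

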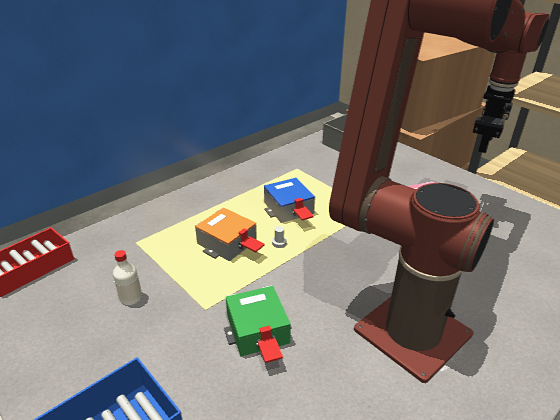

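The top view shows the blue gauge right of the orange one: cover centre around (332,167), red tab around (321,203). The bushing is at (276,212), between and in front of the gauges. The side view agrees.

```bash
cat > h.py <<'E'
import numpy as np,cv2
def back(d,uv,z):
    uv=np.asarray(uv,float).reshape(-1,2)
    ray=(d["R"].T@np.linalg.inv(d["K"])@np.c_[uv,np.ones(len(uv))].T).T
    c=-d["R"].T@d["t"]
    return c+ray*((z-c[2])/ray[:,2])[:,None]
def proj(d,X):
    p=(d["R"]@np.atleast_2d(X).T).T+d["t"]; p=(d["K"]@p.T).T; return p[:,:2]/p[:,2:]
E
python3 - <<'E'
import numpy as np,cv2
from scipy.optimize import minimize
from h import *
D=[np.load(f"pics/{n}0.npz") for n in("top","side")]
box=np.array([[x,y,z] for x in(-.065,.065) for y in(-.06,.06) for z in(.0605,.0665)])
def T(p,X): c,s=np.cos(p[2]),np.sin(p[2]); return np.c_[X[:,0]*c-X[:,1]*s+p[0],X[:,0]*s+X[:,1]*c+p[1],X[:,2]]
for name,lo,hi,roi in(("blue",100,125,[(295,130,370,205),(255,170,325,222)]),("orange",8,20,[(200,130,270,205),(190,200,262,255)])):
    ms=[]
    for d,(a,b,c,e) in zip(D,roi):
        h=cv2.cvtColor(d["image"],cv2.COLOR_RGB2HSV); m=np.zeros(h.shape[:2],np.uint8)
        m[b:e,a:c]=cv2.inRange(h,(lo,130,60),(hi,255,255))[b:e,a:c]
        m=cv2.morphologyEx(m,cv2.MORPH_OPEN,np.ones((3,3)))
        k=max(cv2.findContours(m,0,2)[0],key=cv2.contourArea); f=np.zeros_like(m); cv2.fillPoly(f,[cv2.convexHull(k)],255); ms.append((f,k))
    r0=cv2.minAreaRect(back(D[0],ms[0][1],.0665)[:,:2].astype(np.float32)); print(name,r0)
    def cost(p,use):
        t=0
        for i in use:
            d,(m,_)=D[i],ms[i]
            q=cv2.convexHull(proj(d,T(p,box)).astype(np.float32)); g=np.zeros_like(m)
            cv2.fillPoly(g,[np.round(q*16).astype(np.int32)],255,cv2.LINE_AA,4)
            t+=cv2.absdiff(g,m).sum()/255/m.sum()*255
        return t
    for use in((0,),(1,),(0,1)):
        s=min((minimize(cost,[*r0[0],y],args=(use,),method="Nelder-Mead",options=dict(initial_simplex=[[r0[0][0]+a,r0[0][1]+b,y+c] for a,b,c in((0,0,0),(.01,0,0),(0,.01,0),(0,0,.1))])) for y in(-.25,0,.2)),key=lambda s:s.fun)
        print(use,s.x.round(4),round(s.fun,3),"pad",T(s.x,np.array([[-.113,0,.046]])).round(4))
h=cv2.cvtColor(D[0]["image"],cv2.COLOR_RGB2HSV);
m=cv2.inRange(h,(0,150,60),(6,255,255))|cv2.inRange(h,(174,150,60),(180,255,255))
for a in((305,180,335,222),(228,185,255,225)):
    v,u=np.nonzero(m[a[1]:a[3],a[0]:a[2]]); print("red",back(D[0],[u.mean()+a[0],v.mean()+a[1]],.05), u.min()+a[0],u.max()+a[0],v.min()+a[1],v.max()+a[1])
print("bushing",back(D[0],[276,212],.05))
E
```

```text
blue ((0.5816295742988586, -0.13187557458877563), (0.12053118646144867, 0.12948748469352722), 73.72384643554688)
(0,) [ 0.5816 -0.1321 -0.2801] 0.037 pad [[ 0.473  -0.1008  0.046 ]]
(1,) [ 0.5813 -0.1347 -0.2399] 0.105 pad [[ 0.4715 -0.1079  0.046 ]]
(0, 1) [ 0.5826 -0.1322 -0.2616] 0.168 pad [[ 0.4734 -0.103   0.046 ]]
orange ((0.5712438821792603, 0.12651871144771576), (0.13033106923103333, 0.12075117975473404), 10.481179237365723)
(0,) [0.5715 0.1263 0.198 ] 0.037 pad [[0.4607 0.104  0.046 ]]
(1,) [0.5723 0.1229 0.2027] 0.044 pad [[0.4616 0.1002 0.046 ]]
(0, 1) [0.5725 0.1249 0.2037] 0.098 pad [[0.4618 0.102  0.046 ]]
red [[ 0.48963327 -0.10520928  0.05      ]] 311 330 187 215
red [[0.47762662 0.10874735 0.05      ]] 232 249 191 218
bushing [[0.46111159 0.0136649  0.05      ]]
```

```bash
cat >> h.py <<'E'
from scipy.spatial.transform import Rotation as Ro
P=np.array([.582,-.132,-.275]); C,S=np.cos(P[2]),np.sin(P[2])
def G(x,z,y=0): return np.array([P[0]+C*x-S*y,P[1]+S*x+C*y,z])
def rot(k): # tool y = k * gauge y, tool z down
    y=k*np.array([-S,C,0]); z=np.array([0,0,-1.]); return Ro.from_matrix(np.c_[np.cross(y,z),y,z]).as_rotvec()
E
python3 - <<'E'
from workcell import r
from h import *
r.move_gripper(0.0)
q0=np.array(r.get_obs()["joint_pos"]); best=None
for k in(1,-1):
    q=r.solve_ik(G(-.117,.12),rot(k))
    if q is not None and (best is None or abs(q-q0).max()<best[0]): best=(abs(q-q0).max(),k,q)
print(best); R=rot(best[1])
r.movep(G(-.117,.12),R); r.pause(.2)
d=r.get_image("wrist"); cv2.imwrite("pics/w1.png",d["image"][:,:,::-1])
d=r.get_image("side"); cv2.imwrite("pics/s1.png",d["image"][130:270,200:400,::-1].repeat(3,0).repeat(3,1))
o=r.get_obs(); print(o["tool_pos"],G(-.117,.12),o["clock"],o["width"],o["ft_force"])
E
```

```text
(np.float64(1.5445630676272541), 1, array([-3.74866743e-01, -2.78451483e-02,  1.99519556e+00, -4.44089210e-16,
        1.17424225e+00, -1.67066307e+00]))
[ 0.46939879 -0.10061556  0.12003014] [ 0.46939625 -0.10022901  0.12      ] 3.9833 0.00040559122553630053 [ 0.69194171 -1.44733837  0.31697497]
```

View pics/s1.png

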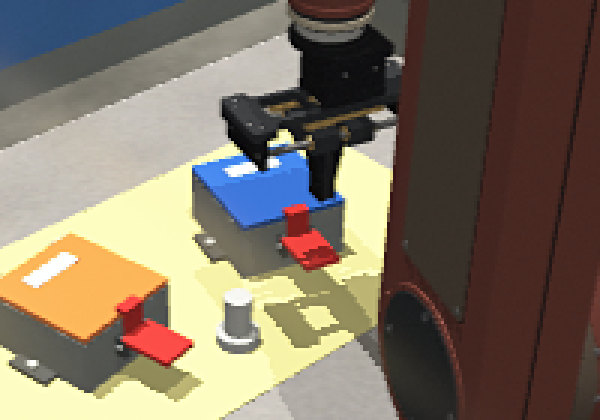

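View pics/w1.png

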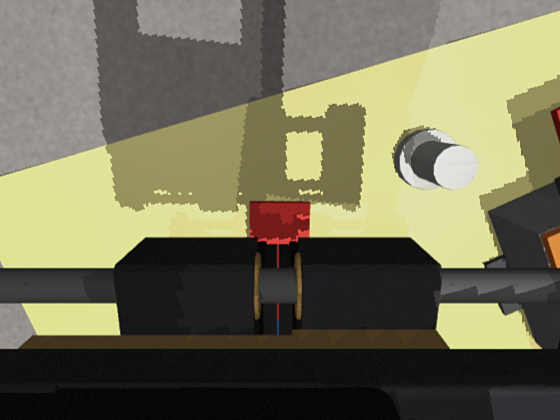

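The wrist view shows the red pad at columns 250-310, centred under the closed fingers at 255-300. The bushing is well clear to the right. Next I press the tab.

```bash
python3 - <<'E'
from workcell import r
from h import *
r.move_linear(G(-.117,.056),.1)
f0=np.array(r.get_obs()["ft_force"])
for z in(.046,.041,.037,.034,.032):
    s=r.move_linear(G(-.117,z),.03,stop_force=9); o=r.get_obs(); print(z,s,o["tool_pos"][2],(o["ft_force"]-f0).round(2),o["clock"])
    if s: break
r.pause(.2)
r.move_linear(G(-.117,.14),.1); r.pause(.3)
d=r.get_image("side"); cv2.imwrite("pics/s2.png",d["image"][130:270,200:400,::-1].repeat(3,0).repeat(3,1))
print(r.get_obs()["clock"])
E
```

```text
0.046 False 0.045965973721269135 [-0.23 -0.4   0.79] 5.2583
0.041 False 0.0410109294165116 [ 0.07 -0.06  2.53] 5.575
0.037 False 0.03694685034197376 [-2.56  1.22  4.17] 5.8583
0.034 False 0.035399456409343166 [-7.61  3.25 16.44] 6.1083
0.032 False 0.034906750406399234 [-13.84   4.34  31.36] 6.3583
8.1417
```

View pics/s2.png

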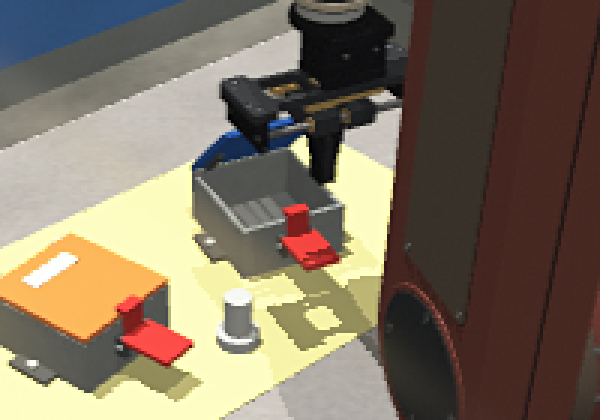

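The cover has sprung up at (240,145), and the tab is back at rest. Next I push the cover from the front.

```bash
python3 - <<'E'
from workcell import r
from h import *
r.move_linear(G(-.05,.142),.1)
f0=np.array(r.get_obs()["ft_force"])
for x,v in((0,.06),(.04,.06),(.065,.06),(.075,.03),(.08,.03),(.084,.03),(.088,.03),(.092,.03)):
    s=r.move_linear(G(x,.142),v,stop_force=12); o=r.get_obs(); g=(o["tool_pos"]-G(0,0))@[C,S,0]
    f=(o["ft_force"]-f0); print(x,s,g.round(4),f.round(2),round(o["clock"],2))
    if s or np.linalg.norm(f)>10: break
r.pause(.2)
d=r.get_image("side"); cv2.imwrite("pics/s3.png",d["image"][130:270,200:400,::-1].repeat(3,0).repeat(3,1))
E
```

```text
0 False -0.0002 [-0.11 -1.23 -1.07] 9.94
0.04 False 0.0398 [-0.02 -0.85 -0.43] 10.76
0.065 False 0.065 [ 0.62 -0.29  0.41] 11.32
0.075 False 0.0751 [-0.45 -1.12 -0.68] 11.81
0.08 False 0.0802 [ 0.81 -1.37 -0.48] 12.12
0.084 False 0.0827 [-5.32  0.79  2.11] 12.41
0.088 True 0.0825 [-4.28 -0.19  6.22] 12.62
```

View pics/s3.png

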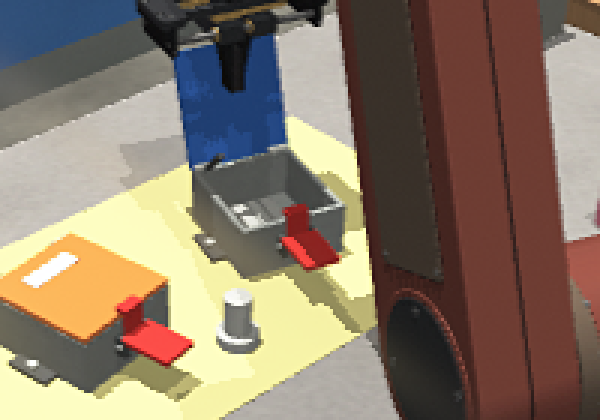

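The cover is fully back. The tool hit a firm stop at x = 82.5 mm in the gauge frame, and I expected about 83 mm. I'll back off and check.

```bash
python3 - <<'E'
from workcell import r
from h import *
r.move_linear(G(-.06,.142),.12); r.move_linear(G(-.13,.25),.12); r.pause(.5)
d=r.get_image("side"); cv2.imwrite("pics/s4.png",d["image"][110:270,200:400,::-1].repeat(3,0).repeat(3,1))
for th in(1.7,1.9): print(th,(proj(d,[G(.065-.13*np.cos(th),.0605+.13*np.sin(th),y) for y in(-.06,.06)])-[200,110])*3)
print(r.get_obs()["clock"])
E
```

```text
1.7 [[279.678842    96.10052669]
 [177.83799735 118.62709437]]
1.9 [[268.84351392  91.43283449]
 [168.14994718 113.49733457]]
15.9833
```

View pics/s4.png

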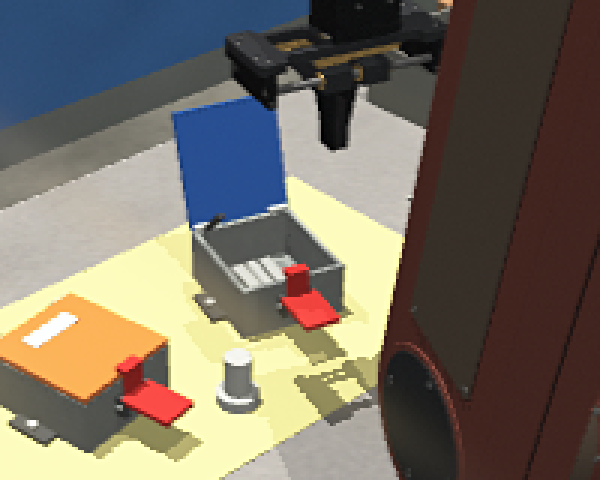

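```bash
python3 - <<'E'
from h import *
import h
from scipy.optimize import minimize
from workcell import r
d=r.get_image("side"); t=r.get_image("top")
def mask(d,a,b,c,e):
    hh=cv2.cvtColor(d["image"],cv2.COLOR_RGB2HSV); m=np.zeros(hh.shape[:2],np.uint8)
    m[b:e,a:c]=cv2.inRange(hh,(100,130,40),(125,255,255))[b:e,a:c]
    k=max(cv2.findContours(cv2.morphologyEx(m,cv2.MORPH_OPEN,np.ones((3,3))),0,2)[0],key=cv2.contourArea); f=np.zeros_like(m); cv2.fillPoly(f,[cv2.convexHull(k)],255); return f
m=mask(d,250,139,300,190)
print(cv2.boundingRect(m))
def cost(p):
    th=p[0]; pts=[]
    for l in(0,.13):
        for n in(0,.006):
            for y in(-.06,.06):
                pts.append(G(.065-l*np.cos(th)+n*np.sin(th),.0605+l*np.sin(th)+n*np.cos(th),y)+[p[1],p[2],0])
    q=cv2.convexHull(proj(d,np.array(pts)).astype(np.float32)); g=np.zeros_like(m)
    cv2.fillPoly(g,[np.round(q*16).astype(np.int32)],255,cv2.LINE_AA,4); return cv2.absdiff(g,m).sum()/m.sum()
for th in(1.7,1.8,1.9,2.0):
    s=minimize(lambda p:cost([th,*p]),[0,0],method="Nelder-Mead",options=dict(initial_simplex=[[0,0],[.004,0],[0,-.004]])); print(th,s.x.round(4),round(s.fun,3))
E
```

```text
(258, 142, 37, 42)
1.7 [ 0.0072 -0.0029] 0.108
1.8 [ 0.0056 -0.0061] 0.107
1.9 [ 0.0004 -0.0053] 0.112
2.0 [-0.0051 -0.0037] 0.129
```

The image fit fits 1.9 but isn't conclusive. A second, firmer push higher on the cover will give the angle from two contact points.

```bash
python3 - <<'E'
from workcell import r
from h import *
r.move_linear(G(-.06,.17),.15); r.move_linear(G(.06,.17),.15)
f0=np.array(r.get_obs()["ft_force"])
for x in(.08,.088,.092,.096,.1,.104):
    s=r.move_linear(G(x,.17),.04,stop_force=12); o=r.get_obs(); g=(o["tool_pos"]-G(0,0))@[C,S,0]
    f=o["ft_force"]-f0; print(x,s,g.round(4),f.round(2),round(o["clock"],2))
    if s or np.linalg.norm(f)>10: break
print("theta",np.pi/2+np.arctan2(g-.0826,.028))
r.move_linear(G(-.06,.17),.15); r.move_linear(G(-.13,.25),.15); r.pause(.5)
d=r.get_image("top"); cv2.imwrite("pics/t5.png",d["image"][:,:,::-1])
E
```

```text
0.08 False 0.08 [1.43 0.13 0.93] 18.54
0.088 False 0.0882 [0.55 0.25 1.2 ] 18.89
0.092 False 0.0918 [-0.5   0.55  0.84] 19.14
0.096 False 0.0927 [-12.09   3.32   6.88] 19.39
theta 1.9174205938960922
```

View pics/t5.png

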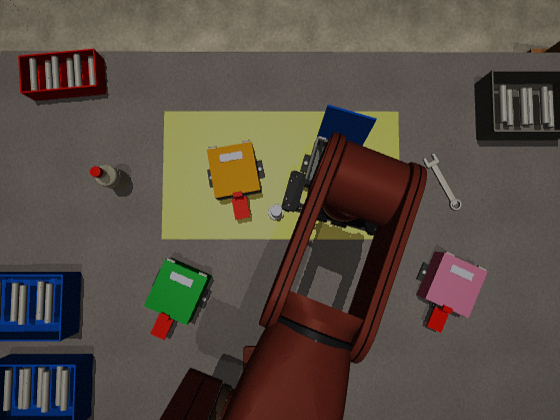

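The two contacts put the cover at about 1.9 rad, against a firm stop. The top view shows the cover open at (348,125), the orange gauge shut, and the bushing, bottle and spanner where they were.

```bash
python3 -c "
from workcell import r
print(r.close_job())"
```

```text
the job is handed in; nothing more can be done
None
```

The blue gauge is open, with its cover at about 1.9 rad against its stop and the tab released; the orange gauge and the bench items look untouched, the pin was never contacted, and the job is handed in.

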